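# Lock the leaf press with its linchpin

## Task

Take the linchpin from its white parking block, feel it gently down into the cross hole of the leaf press's tie bar until its shoulder rests on the bar, with its ring on the side of the bar's free end. Then swing the sprung ring down over the bar's end until it snaps shut under the pin's tip, and let go. Never press hard on the press or the bar, and leave the two beakers and the wash bottle where they stand.

Things in the scene. Friction and masses are not known exactly. Their poses are not given: they have to be found in the camera images.
- press: Leaf-sample press, fixed: ivory base 150 mm wide, 30 mm high; two blue end plates 120 mm wide, 135 mm high; steel cage between. An aluminium tie bar sticks out of one end plate, level, along -x. Origin on the bench under the bar's centre line, at that plate's outer face; x level into the press, z up. Pressing the linchpin on it above 40 N, or fingers or arm above 30 N, is too hard.
- bar_exit (a point): Point where the bar's top face leaves the end plate: on the bar's centre line, 90 mm above the bench. Axes as press. The bar is 26 mm wide (y), 30 mm high, nothing beneath its end.
- hole_home (a point): Where the hole's mouth would be with the bar pushed right in: on the bar's top, 44 mm out from the plate; a point of the press, not of the bar. The bar has unmeasured end play: the vertical through hole (11.5 mm, 1 mm chamfer, on the centre line) lies 4 to 28 mm further out (-x). The bar's free end is 14 mm beyond the hole's centre. Only more than about 12 N endwise shifts the bar.
- stand: White plastic parking block, fixed, 70 x 70 x 60 mm high, with a 14 mm vertical through hole in the middle, in which the linchpin stands at the start. Origin: centre of its underside.
- pin: Linchpin, loose, about 0.16 kg. Origin on its axis at the shoulder (underside of the collar); z up its axis. Shank below: brass, 10 mm thick, 42 mm long. Above: collar 20 mm wide, 4 mm high, then a red grip tab 26 mm (x) by 12 mm (y), its top 42 mm above the shoulder. The open ring sticks out to its -x side. Seated in the bar, the shoulder is 90 mm above the bench.
- pin_tip (a point): Lower end of the linchpin's shank, on its axis, 42 mm below the shoulder. The shank is straight, its end hardly rounded.
- ring (a joint): Angle of the sprung steel ring about its pivot, rad: 0 = open on its stop, sticking out along the pin's -x and 15 degrees up; grows as it swings down; 1.83 = locked, straight down, cross bar under the pin's tip. An over-centre spring pushes it open below about 1.15 and snaps it shut above; at most about 2 N at the cross bar.
- ring_bar (a point): Middle of the ring's cross bar, 55 mm from the pivot. The pivot lies along the pin's y, 9 mm above the shoulder, through the axis. Wire 5 mm thick, ring 49 mm wide, 39 mm clear between its legs.
- beaker: Glass beaker with leaf pieces, 64 mm wide, 85 mm high, loose bystander. Origin: centre of its underside.
- small_beaker: Glass beaker with leaf pieces, 56 mm wide, 65 mm high, loose bystander. Origin: centre of its underside.
- wash_bottle: White wash bottle, 64 mm wide, 150 mm high, loose bystander. Origin: centre of its underside.
Not all that is in view belongs to the job. There is more than one size of the pin; the job needs the largest.

How it is judged (in metres and radians):
On the way, in this order (a step that is already met when the one before it is completed fails the run):
1. the linchpin is down in the tie bar's hole, shoulder on the bar, its ring still open (z of pin in the frame of bar_exit between -0.003 and 0.003 m and y of pin in the frame of bar_exit between -0.004 and 0.004 m and x of pin in the frame of bar_exit between -0.08 and -0.04 m and angle between pin's own z axis and vertical below 0.12 rad and value of joint ring below 1 rad), for 0.2 s.
2. the ring is swung over the bar's end and locked (value of joint ring above 1.7 rad), for 0.2 s.
At the end, for the whole second after the job is handed in: The linchpin stands in the tie bar's hole: shoulder within 3 mm of the bar's top, axis within 4 mm of the bar's centre line and 40 to 80 mm out from the end plate, within 0.12 rad of upright, ring past 1.7 rad (locked), everything at rest and let go (z of pin in the frame of bar_exit between -0.003 and 0.003 m and y of pin in the frame of bar_exit between -0.004 and 0.004 m and x of pin in the frame of bar_exit between -0.08 and -0.04 m and angle between pin's own z axis and vertical below 0.12 rad and value of joint ring above 1.7 rad and linear speed of pin below 0.02 m/s); the robot touches nothing.
It fails at once if the linchpin bears on the press or its tie bar with more than 40 N (contact force between pin and press above 40 N).
It fails at once if the fingers or arm bear on the press or its tie bar with more than 30 N (contact force between any of the fingers, the arm and press above 30 N).
It fails at once if a beaker or the wash bottle is moved more than 30 mm (distance of any of beaker, small_beaker, wash_bottle from where it was at the start of the episode above 0.03 m).
It also fails if it takes over 64 s, if anything falls off the work surface, if the arm or the gripper's body presses on something with over 40 N, if the wrist force passes 120 N, or if a joint passes its speed limit or range.

## Robot

A 6-joint arm with a two-finger parallel gripper is mounted at the origin on the work surface. World frame = base frame: x ahead of the robot, y to its left, z up, the work surface at z = 0. Lengths are in m, angles in degrees, forces in N, time in s.
With the tool pointing down it reaches from about 0.3 to 0.75 m from the base axis. Payload 8.5 kg.
Tool frame: the origin (TCP) lies between the finger pads; the fingertips stand env.finger_overhang ahead of it and the grasp point (between the pads) lies 2 mm behind it (env.finger_overhang is the distance from the TCP to the fingertips, in m); z points along the fingers, y is the line along which they close (so a half turn about z gives the same grasp; the last joint's range is limited). The gripper opens to 85 mm and grips with 20 to 120 N. Pads are 22 mm wide; open, the fingers measure 114 mm over their backs; the gripper's body (76 mm by 85 mm) begins 54 mm behind the grasp point. The pads swing forward as they close: fully open they stand 13 mm farther back than shut.
Start: joints at [-76.335, 21.807, 74.336, -0, 83.858, -12.336], TCP at [0.241, -0.494, 0.248] pointing down, gripper open.
Joint ranges: [-178.18, 178.18], [-50.72, 133.34], [12.68, 142.11], [-81.47, 261.47], [9.98, 163.14], [-165.26, 165.26]. Speed limits (degrees/s): [136.94, 136.94, 180, 180, 180, 180].

## Interface

Orientations are given as a 3x3 rotation matrix whose columns are the frame's x, y, z axes.
In Python, from rig import env gives the robot as it stands. The module is installed in compiled form; this text tells all that it offers.
- The arm moves only by the tool jog_arm, never from a script. Its arguments are lists of equal length, an entry for each row: "hand": the finger opening in m, from 0 to 0.0854; "travel": the shift along the world's x, y, z in m, a list of three; "yaw": the turn about the world's z in rad. A call has exactly 5 rows; each row shifts and turns the commanded pose from where the row before left it; what a row does not reach is not made up. A row lasts 1/8 s, in which the tool goes at most 62.5 mm and 10.7 degrees, less where a joint would pass 70% of its speed; a pose out of reach is approached as far as the arm can. A call is refused whole if a number of a shift passes 0.0625 or a number of a turn 0.188, either way. A call with a gripper value outside its range is refused whole. The fingers move at their own pace and stop on an object; "grip_force" is the grip in N (left out, the last holds). Time passes only in rows, so rows that do not move let the fingers close, or fill a call up. It gives the time, the measured TCP pose, the force, the opening and the grip force at its end, in the units of the state.
- env.observe(): the state, without advancing time (a new reading comes with each control period).
- env.get_image(name): name is "scene" or "top"; returns the picture (480x640x3 uint8, red, green, blue); there is no depth.
- env.calibration(name): a dict with "fx", "fy", "cx", "cy" (pixels), "k1" (the pictures are not rectified: a ray, as slopes to the right and down, at radius r is drawn at 1 + k1 r^2 times it, then the intrinsics apply), "position" and "rotation" of the camera in the world. Camera axes: x right, y down, z forward; pixel columns grow to the right and rows downward; lengths in m; the calibration is good to about 2 mm. A picture is of the moment at which its call begins. calibration takes no time and is no camera call.
- env.close_job(): hands the job in; it is judged then, once.
The state is a dict: "time_s": time; "q": joint angles; "qvel": joint speeds; "joint_efforts": joint torques, N m; "position": TCP position; "tool_rot": TCP orientation; "ft_force": force on the tool from outside, world axes, zero at the start; "wrist_torque": the same for the moment, N m; "grip_width": finger opening in m; "gripper_force": force on a finger pad.
Only numpy, scipy, OpenCV 4.12 (cv2) and the standard library are available. Lean on these libraries where they do the work, as an engineer would, in place of code of your own. Each camera call takes 0.05 s, during which the arm holds its last target. There are 200 camera calls.

## Working session

There is one attempt and no reset: what is moved stays moved. The work goes in short steps, Python scripts to look and compute and a tool call to move; the robot and the scene stay as the last step left them, time stands still between calls to the robot, and variables do not carry over. Pictures are saved under pics/ and viewed, at most 13 in all, crops included, and the job is handed in when it is done.

Besides the shell and the picture viewer there is one more tool, called after ">>>" by a JSON object that holds its "fn" and its "kwargs", one argument or row to a line. jog_arm: Moves the arm, as the interface text tells. Its arguments: {"type":"object","properties":{"hand":{"type":"array"},"travel":{"type":"array"},"yaw":{"type":"array"},"grip_force":{"type":"number"}},"required":["hand","travel","yaw"]}

```bash
mkdir -p pics; cat > h.py <<'E'
import numpy as np, cv2
from rig import env
def grab(n,f):
    im=env.get_image(n); cv2.imwrite('pics/'+f,im[:,:,::-1]); return im
def ray(n,u,v):
    c=env.calibration(n); K=np.array([[c['fx'],0,c['cx']],[0,c['fy'],c['cy']],[0,0,1.]])
    p=cv2.undistortPoints(np.array([[[u,v]]],float),K,np.array([c['k1'],0,0,0.]))[0,0]
    # exact: opencv model is x_d=x(1+k1 r^2)
    return np.array(c['position']),np.array(c['rotation'])@np.array([p[0],p[1],1.])
def onz(n,u,v,z):
    o,d=ray(n,u,v); return o+d*(z-o[2])/d[2]
def tri(u1,v1,u2,v2):
    a,d=ray('top',u1,v1); b,e=ray('scene',u2,v2)
    s=np.linalg.lstsq(np.c_[d,-e],b-a,rcond=None)[0]; p,q=a+s[0]*d,b+s[1]*e
    return (p+q)/2,np.linalg.norm(p-q)
def proj(n,P):
    c=env.calibration(n); p=np.array(c['rotation']).T@(np.array(P)-np.array(c['position'])); x,y=p[:2]/p[2]; k=1+c['k1']*(x*x+y*y)
    return c['fx']*x*k+c['cx'],c['fy']*y*k+c['cy']
E
python3 - <<'E'
from h import *
a=grab('top','t0.png'); b=grab('scene','s0.png')
for n in('top','scene'):
    c=env.calibration(n); print(n,{k:np.round(v,3).tolist() for k,v in c.items()})
print(env.observe(), env.finger_overhang)
E
```

```text
top {'fx': 582.084, 'fy': 582.084, 'cx': 319.671, 'cy': 235.544, 'k1': -0.128, 'position': [0.371, 0.025, 1.086], 'rotation': [[0.014, -0.987, 0.162], [-1.0, -0.014, 0.0], [0.002, -0.162, -0.987]]}
scene {'fx': 535.712, 'fy': 535.712, 'cx': 311.97, 'cy': 242.959, 'k1': 0.033, 'position': [1.172, 0.137, 1.147], 'rotation': [[-0.211, 0.829, -0.518], [0.978, 0.177, -0.114], [-0.003, -0.53, -0.848]]}
{'time_s': 0.1, 'q': array([-7.63351896e+01,  2.18377964e+01,  7.43804232e+01, -2.08559518e-03,
        8.38563851e+01, -1.23368537e+01]), 'qvel': array([-0.02216003, -0.05313539, -0.13986928,  0.00703904, -0.07308553,
        0.00683308]), 'joint_efforts': array([ 6.06951508e-03, -4.49219441e+01, -2.31658190e+01, -4.70085411e-05,
        3.62513230e-03, -3.33088769e-05]), 'position': array([ 0.24104074, -0.494099  ,  0.24776718]), 'tool_rot': array([[ 8.98779637e-01,  4.38400554e-01, -3.42776288e-04],
       [ 4.38400621e-01, -8.98778792e-01,  1.25669061e-03],
       [ 2.42853804e-04, -1.27976127e-03, -9.99999152e-01]]), 'ft_force': array([0.75693602, 0.24636695, 0.56532863]), 'wrist_torque': array([-0.01379437,  0.01991134,  0.04031609]), 'gripper_force': 0.0, 'grip_width': 0.08531261165492803} 0.017
```

View pics/t0.png

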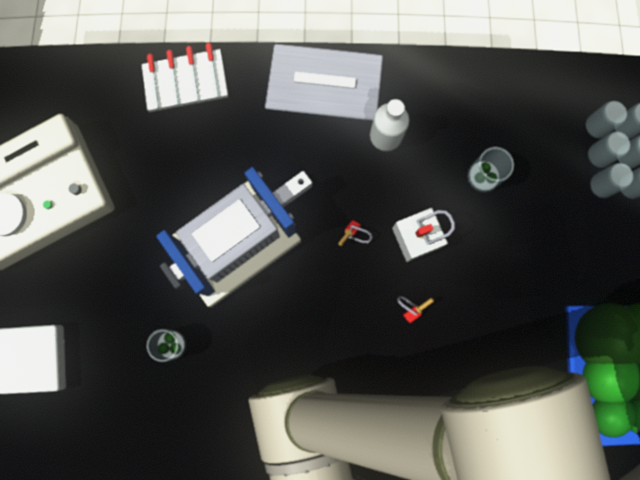

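View pics/s0.png

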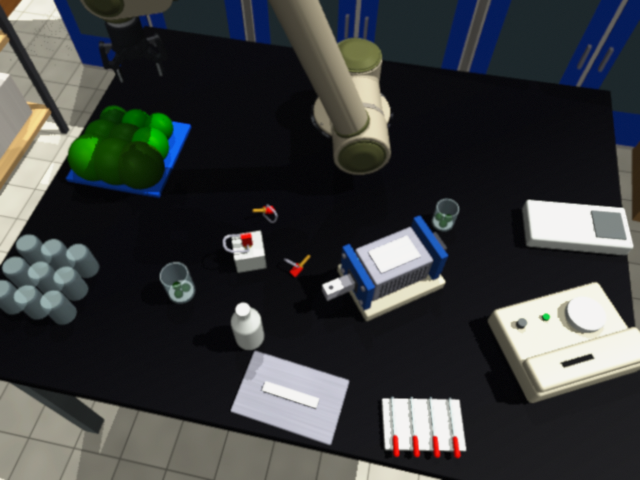

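The top view shows the pin in the white stand at about (425,230), its ring towards the right at (450,222). The bar's free end is at about (300,182). In the scene view the tab is at (246,240) and the bar hole at about (333,288). I'll zoom in on both.

```bash
python3 - <<'E'
import cv2,numpy as np
t=cv2.imread('pics/t0.png'); s=cv2.imread('pics/s0.png')
def c(i,u,v,w=80,h=60): return cv2.resize(i[v:v+h,u:u+w],(400,300),interpolation=cv2.INTER_CUBIC)
cv2.imwrite('pics/c0.png',np.vstack([np.hstack([c(t,385,200),c(t,250,160)]),np.hstack([c(s,210,220),c(s,300,260)])]))
E
```

```text
(no output)
```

View pics/c0.png

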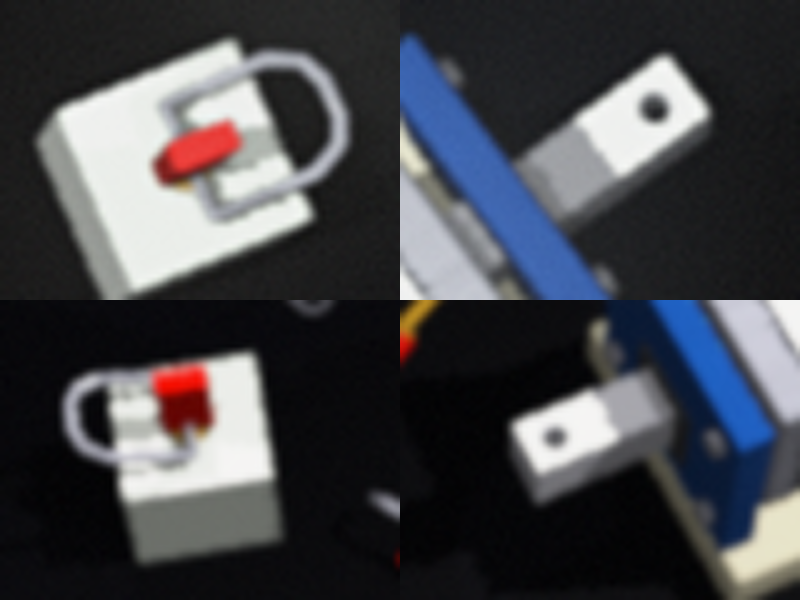

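The crops show the tab, with its bright top face visible in the scene view, and the hole as a clear dark blob in both views: top about (300.6,181.2), scene about (330.6,287). Next I turn these into positions.

```bash
cat > m.py <<'E'
from h import *
def blob(im,x0,y0,x1,y1,f):
    r=im[y0:y1,x0:x1].astype(int); m=f(r).astype(np.uint8); n,l,s,c=cv2.connectedComponentsWithStats(m)
    i=1+np.argmax(s[1:,4]); return (l==i).astype(np.uint8), c[i]+[x0,y0], s[i,4]
E
python3 - <<'E'
from m import *
T=cv2.imread('pics/t0.png')[:,:,::-1]; S=cv2.imread('pics/s0.png')[:,:,::-1]
def hole(im,x,y,w=4):
    r=im[y-w:y+w+1,x-w:x+w+1].astype(float).mean(2); wt=np.clip(np.median(r)-30-r,0,None)
    # restrict to near
    g=np.mgrid[-w:w+1,-w:w+1]; wt*=(g[0]**2+g[1]**2<=w*w); return (wt*g[1]).sum()/wt.sum()+x,(wt*g[0]).sum()/wt.sum()+y
ht=hole(T,301,181); hs=hole(S,331,287)
print('hole px',ht,hs,'z.09 top',onz('top',*ht,.09),'scene',onz('scene',*hs,.09),'tri',tri(*ht,*hs))
def quad(n,im,box,f,z):
    m,c,a=blob(im,*box,f); r=cv2.minAreaRect(cv2.findContours(m,0,2)[0][0]); 
    cs=cv2.findContours(m,0,1)[0]; cc=max(cs,key=cv2.contourArea)[:,0]+[box[0],box[1]]
    W=np.array([onz(n,*p,z)[:2] for p in cc]); r=cv2.minAreaRect((W*1000).astype(np.float32))
    print(n,a,np.round(r[0],1),np.round(r[1],1),round(r[2],1)); return r
bright=lambda r:r.min(2)>195
quad('top',T,(365,195,470,265),bright,.06)
quad('scene',S,(210,215,280,285),bright,.06)
quad('top',T,(275,165,320,205),bright,.09)
quad('scene',S,(318,270,350,305),bright,.09)
rt=lambda r:(r[:,:,0]>150)&(r[:,:,1]<110)&(r[:,:,2]<110)
rs=lambda r:(r[:,:,0]>200)&(r[:,:,1]<90)
quad('top',T,(405,215,445,245),rt,.102)
quad('scene',S,(235,225,260,245),rs,.102)
# blue plate edges
b=lambda r:(r[:,:,2]>120)&(r[:,:,0]<90)
quad('top',T,(235,160,305,240),b,.135)
quad('scene',S,(335,240,380,315),b,.135)
# ring far tip
print('ring tip?')
for z in (.08,.083):print(onz('top',385+345/5,200+110/5,z),onz('scene',210+68/5,220+110/5,z))
print('tri ringtip',tri(453.8,221.5,223.1,241.5))
E
```

```text
hole px (np.float64(300.44237185319986), np.float64(181.41537761601455)) (np.float64(330.5578431372549), np.float64(287.0183006535948)) z.09 top [0.63087668 0.06013029 0.09      ] scene [0.63081083 0.05978939 0.09      ] tri (array([0.63086203, 0.05996258, 0.09014444]), np.float64(0.00032836880351609437))
top 876 [ 547.4 -157.2] [69.3 69.4] 23.0
scene 384 [ 546.9 -157.6] [68.4 67.3] 23.4
top 279 [628.   64.6] [25.8 38.8] 37.4
scene 170 [626.6  64.9] [25.6 40.1] 36.2
top 94 [ 547.3 -156.4] [12.5 25.4] 23.9
scene 35 [ 547.2 -158. ] [ 9.8 21.1] 21.8
top 748 [591.6 112.2] [118.5  19.2] 37.7
scene 401 [591.5 111.9] [119.4  18.3] 37.4
ring tip?
[ 0.56406972 -0.21277818  0.08      ] [ 0.56176254 -0.20965903  0.08      ]
[ 0.56349509 -0.21207045  0.083     ] [ 0.56348002 -0.20868316  0.083     ]
tri ringtip (array([ 0.56378094, -0.21030573,  0.08545432]), np.float64(0.0016667806272052713))
```

>>> {"fn": "jog_arm", "kwargs": {
  "hand": [0.045,0.045,0.045,0.045,0.045],
  "travel": [
    [0.0306,0.0337,0],
    [0.0306,0.0337,0],
    [0.0306,0.0337,0],
    [0.0306,0.0337,0],
    [0.0306,0.0337,0]
  ],
  "yaw": [0,0,0,0,-0.04],
  "grip_force": 30
}}

```text
time_s: 0.72
position: [0.3949, -0.3245, 0.2481]
tool_rot: [[0.916, 0.401, -0.0], [0.401, -0.916, 0.0], [-0.0, -0.001, -1.0]]
ft_force: [0.1, -1.1, 0.0]
grip_width: 0.0447
gripper_force: 0.0
```

>>> {"fn": "jog_arm", "kwargs": {
  "hand": [0.045,0.045,0.045,0.045,0.045],
  "travel": [
    [0.0306,0.0337,0],
    [0.0306,0.0337,0],
    [0.0306,0.0337,0],
    [0.0306,0.0337,0],
    [0.0306,0.0337,0]
  ],
  "yaw": [0,0,0,0,0]
}}

```text
time_s: 1.35
position: [0.5479, -0.156, 0.248]
tool_rot: [[0.916, 0.402, -0.001], [0.402, -0.916, 0.0], [-0.0, -0.001, -1.0]]
ft_force: [1.2, -0.2, 0.9]
grip_width: 0.045
gripper_force: 0.0
```

```bash
python3 - <<'E'
from m import *
o=env.observe(); R=o['tool_rot']; print(o['time_s'],o['position'],np.degrees(np.arctan2(R[1,1],R[0,1])),o['grip_width'])
# bottle: cap top centre (scene 243,311 ; top 396,107)
print('cap',tri(396,107,243,311))
print(onz('top',388,133,.10))
d=np.array([np.cos(np.radians(-52.5)),np.sin(np.radians(-52.5))]);print(d)
E
```

```text
1.35 [ 0.54788855 -0.15603068  0.24799147] -66.2894672643402 0.04502718547620642
cap (array([ 0.75056816, -0.10160382,  0.14557327]), np.float64(0.002543297412876912))
[ 0.71964023 -0.09407891  0.1       ]
[ 0.60876143 -0.79335334]
```

>>> {"fn": "jog_arm", "kwargs": {
  "hand": [0.045,0.045,0.045,0.045,0.045],
  "travel": [
    [-0.0006,-0.0008,-0.04],
    [0,0,-0.04],
    [0,0,-0.03],
    [0,0,-0.023],
    [0,0,-0.023]
  ],
  "yaw": [0,0,0,0,0]
}}

```text
time_s: 1.98
position: [0.5463, -0.158, 0.0912]
tool_rot: [[0.916, 0.402, -0.001], [0.402, -0.916, 0.0], [-0.001, -0.001, -1.0]]
ft_force: [0.7, -0.0, -0.4]
grip_width: 0.0449
gripper_force: 0.0
```

>>> {"fn": "jog_arm", "kwargs": {
  "hand": [0.015,0.015,0.015,0.015,0.015],
  "travel": [
    [0,0,0],
    [0,0,0],
    [0,0,0],
    [0,0,0],
    [0,0,0]
  ],
  "yaw": [0,0,0,0,0]
}}

```text
time_s: 2.6
position: [0.5465, -0.1582, 0.0926]
tool_rot: [[0.916, 0.402, 0.0], [0.402, -0.916, -0.0], [0.0, 0.0, -1.0]]
ft_force: [-0.1, -1.1, -1.5]
grip_width: 0.0251
gripper_force: 33.4
```

>>> {"fn": "jog_arm", "kwargs": {
  "hand": [0.015,0.015,0.015,0.015,0.015],
  "travel": [
    [0,0,0.01],
    [0,0,0.02],
    [0,0,0.03],
    [0,0,0.03],
    [0,0,0.02]
  ],
  "yaw": [0,0,0,0,0],
  "grip_force": 50
}}

```text
time_s: 3.22
position: [0.5467, -0.1582, 0.2046]
tool_rot: [[0.916, 0.402, 0.002], [0.402, -0.916, -0.001], [0.001, 0.002, -1.0]]
ft_force: [-0.4, -0.1, -1.6]
grip_width: 0.0251
gripper_force: 53.5
```

```bash
python3 - <<'E'
from m import *
a=grab('top','t1.png'); b=grab('scene','s1.png'); o=env.observe();P=o['position'];print(P,o['ft_force'],o['grip_width'])
def c(i,P,n,w=120,h=90):
    u,v=map(int,proj(n,P)); u=max(u-w//2,0);v=max(v-h//2,0); print(n,u,v); return cv2.resize(i[v:v+h,u:u+w,::-1],(400,300),interpolation=cv2.INTER_CUBIC)
q=P+[0,0,-.03]
cv2.imwrite('pics/c1.png',np.hstack([c(a,q,'top'),c(b,q,'scene')]))
E
```

```text
[ 0.54722786 -0.15843822  0.20510094] [-0.19481267 -1.22469801 -1.89960943] 0.02518008088688675
top 374 175
scene 181 172
```

View pics/c1.png

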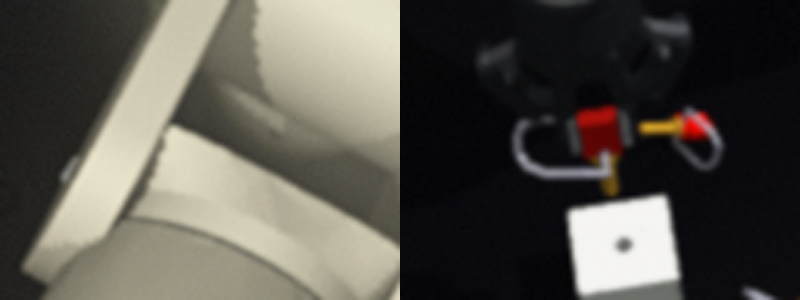

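The pin is lifted clear of the stand, with its shank at about scene (245,225) and its ring open. Next I carry it over the hole.

>>> {"fn": "jog_arm", "kwargs": {
  "hand": [0.015,0.015,0.015,0.015,0.015],
  "travel": [
    [0.012,0.03,0],
    [0.02,0.052,0],
    [0.02,0.052,0],
    [0.02,0.052,0],
    [0.0122,0.032,0]
  ],
  "yaw": [0.048,0.048,0.048,0.048,0.048]
}}

```text
time_s: 3.95
position: [0.6309, 0.0624, 0.2013]
tool_rot: [[0.792, 0.611, -0.001], [0.611, -0.792, 0.0], [-0.001, -0.001, -1.0]]
ft_force: [0.2, -1.1, -1.7]
grip_width: 0.0248
gripper_force: 53.5
```

>>> {"fn": "jog_arm", "kwargs": {
  "hand": [0.015,0.015,0.015,0.015,0.015],
  "travel": [
    [0,0,-0.005],
    [0,0,-0.005],
    [0,0,-0.005],
    [0,0,0],
    [0,0,0]
  ],
  "yaw": [0,0,0,0,0]
}}

```text
time_s: 4.58
position: [0.6307, 0.0594, 0.1875]
tool_rot: [[0.794, 0.608, 0.0], [0.608, -0.794, -0.0], [0.0, 0.0, -1.0]]
ft_force: [-0.7, -0.6, -1.9]
grip_width: 0.0245
gripper_force: 53.5
```

```bash
python3 - <<'E'
from m import *
a=grab('top','t2.png'); b=grab('scene','s2.png'); o=env.observe();P=o['position'];R=o['tool_rot'];print(P,np.degrees(np.arctan2(R[1,1],R[0,1])),o['ft_force'],o['grip_width'])
def c(i,P,n,w=100,h=75):
    u,v=map(int,proj(n,P)); u=max(u-w//2,0);v=max(v-h//2,0); print(n,u,v); return cv2.resize(i[v:v+h,u:u+w,::-1],(800,600),interpolation=cv2.INTER_CUBIC)
cv2.imwrite('pics/c2.png',c(b,P+[0,0,-.05],'scene'))
E
```

```text
[0.6307535  0.05959957 0.18757752] -52.56708454030083 [-0.11243327  0.07112211 -1.23955734] 0.024946941520893644
scene 281 239
```

View pics/c2.png

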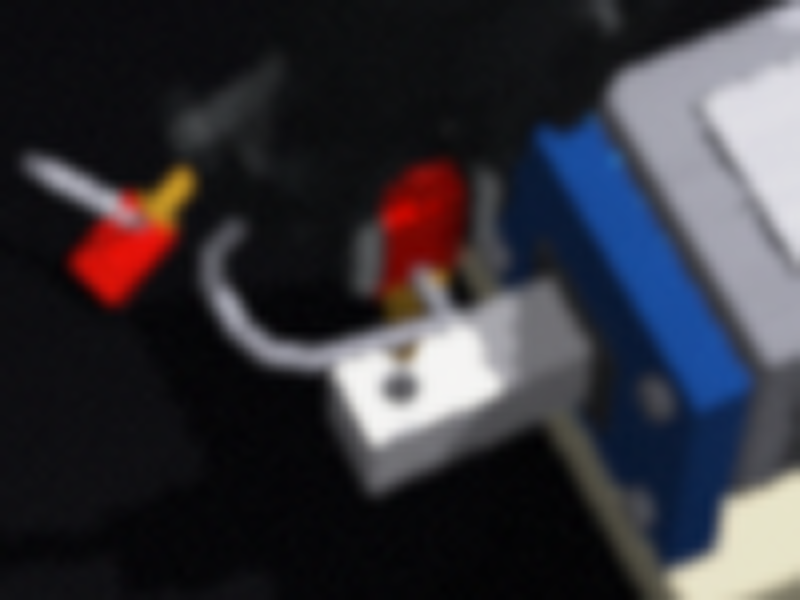

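The shank tip is at about scene (331,283.5), straight above the hole at (330.6,287). I'll lower it to just above the bar and look again there, where height errors matter little.

>>> {"fn": "jog_arm", "kwargs": {
  "hand": [0.015,0.015,0.015,0.015,0.015],
  "travel": [
    [0,0,-0.004],
    [0,0,-0.004],
    [0,0,-0.004],
    [0,0,-0.002],
    [0,0,0]
  ],
  "yaw": [0,0,0,0,0]
}}

```text
time_s: 5.3
position: [0.6307, 0.0599, 0.1731]
tool_rot: [[0.794, 0.608, -0.0], [0.608, -0.794, 0.0], [-0.0, -0.0, -1.0]]
ft_force: [-0.3, 0.5, -1.6]
grip_width: 0.0248
gripper_force: 53.5
```

```bash
python3 - <<'E'
from m import *
b=grab('scene','s3.png'); o=env.observe();P=o['position'];print(P,o['ft_force'])
for z in (.09,.095,.1): print(z,proj('scene',[P[0],P[1],z]),proj('scene',[.6308,.0600,z]))
u,v,w,h=305,255,50,38
cv2.imwrite('pics/c3.png',cv2.resize(b[v:v+h,u:u+w,::-1],(800,608),interpolation=cv2.INTER_CUBIC)[:600])
E
```

```text
[0.63071967 0.05989889 0.17332368] [-0.11200308  0.08679317 -1.59297466]
0.09 (np.float64(330.6143725405954), np.float64(286.9916150332721)) (np.float64(330.65224898222874), np.float64(287.0318267527747))
0.095 (np.float64(330.6750861797638), np.float64(285.94646764289183)) (np.float64(330.71310077784176), np.float64(285.9867752870234))
0.1 (np.float64(330.7362407406431), np.float64(284.89382307910876)) (np.float64(330.77439451537475), np.float64(284.93422702160575))
```

View pics/c3.png

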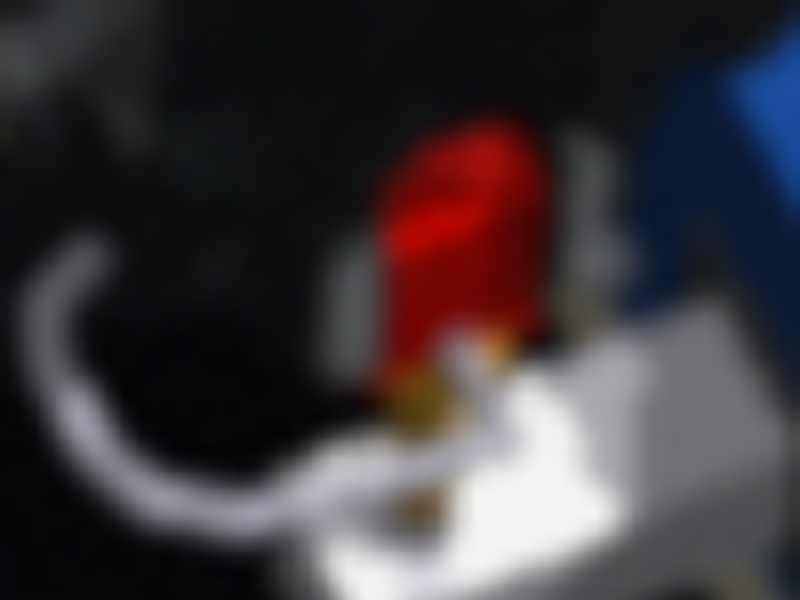

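The tip is about 8 mm above the hole and in line with it to within about 1 mm. I'll feel downwards in small steps.

>>> {"fn": "jog_arm", "kwargs": {
  "hand": [0.015,0.015,0.015,0.015,0.015],
  "travel": [
    [0,0,-0.002],
    [0,0,-0.002],
    [0,0,-0.002],
    [0,0,-0.001],
    [0,0,0]
  ],
  "yaw": [0,0,0,0,0]
}}

```text
time_s: 5.98
position: [0.6307, 0.0599, 0.1663]
tool_rot: [[0.794, 0.608, -0.0], [0.608, -0.794, 0.0], [-0.0, -0.0, -1.0]]
ft_force: [-0.1, 0.2, -2.1]
grip_width: 0.0252
gripper_force: 53.5
```

>>> {"fn": "jog_arm", "kwargs": {
  "hand": [0.015,0.015,0.015,0.015,0.015],
  "travel": [
    [0,0,-0.001],
    [0,0,0],
    [0,0,-0.001],
    [0,0,0],
    [0,0,0]
  ],
  "yaw": [0,0,0,0,0]
}}

```text
time_s: 6.6
position: [0.6307, 0.0599, 0.1643]
tool_rot: [[0.794, 0.608, 0.0], [0.608, -0.794, 0.0], [0.0, -0.0, -1.0]]
ft_force: [-0.9, -0.4, -0.7]
grip_width: 0.0249
gripper_force: 53.5
```

>>> {"fn": "jog_arm", "kwargs": {
  "hand": [0.015,0.015,0.015,0.015,0.015],
  "travel": [
    [0,0,-0.001],
    [0,0,0],
    [0,0,-0.001],
    [0,0,0],
    [0,0,0]
  ],
  "yaw": [0,0,0,0,0]
}}

```text
time_s: 7.22
position: [0.6306, 0.0598, 0.1622]
tool_rot: [[0.794, 0.608, -0.0], [0.608, -0.794, -0.0], [-0.0, -0.0, -1.0]]
ft_force: [-0.7, -2.0, -1.4]
grip_width: 0.0252
gripper_force: 53.5
```

>>> {"fn": "jog_arm", "kwargs": {
  "hand": [0.015,0.015,0.015,0.015,0.015],
  "travel": [
    [0,0,-0.001],
    [0,0,0],
    [0,0,-0.001],
    [0,0,0],
    [0,0,0]
  ],
  "yaw": [0,0,0,0,0]
}}

```text
time_s: 7.85
position: [0.6306, 0.0598, 0.1602]
tool_rot: [[0.794, 0.608, -0.0], [0.608, -0.794, -0.0], [-0.0, -0.0, -1.0]]
ft_force: [-1.0, -2.0, -1.1]
grip_width: 0.025
gripper_force: 53.6
```

>>> {"fn": "jog_arm", "kwargs": {
  "hand": [0.015,0.015,0.015,0.015,0.015],
  "travel": [
    [-0.0003,-0.0007,-0.001],
    [0,0,-0.002],
    [0,0,-0.002],
    [0,0,-0.002],
    [0,0,0]
  ],
  "yaw": [0,0,0,0,0]
}}

```text
time_s: 8.48
position: [0.6304, 0.0592, 0.1531]
tool_rot: [[0.794, 0.608, -0.0], [0.608, -0.794, 0.0], [-0.0, -0.0, -1.0]]
ft_force: [0.2, 0.1, -1.4]
grip_width: 0.0245
gripper_force: 53.5
```

>>> {"fn": "jog_arm", "kwargs": {
  "hand": [0.015,0.015,0.015,0.015,0.015],
  "travel": [
    [0,0,-0.003],
    [0,0,-0.003],
    [0,0,-0.003],
    [0,0,-0.003],
    [0,0,0]
  ],
  "yaw": [0,0,0,0,0]
}}

```text
time_s: 9.1
position: [0.6303, 0.0592, 0.141]
tool_rot: [[0.794, 0.608, -0.001], [0.608, -0.794, 0.0], [-0.0, -0.0, -1.0]]
ft_force: [-0.5, 0.5, -1.8]
grip_width: 0.0253
gripper_force: 53.5
```

>>> {"fn": "jog_arm", "kwargs": {
  "hand": [0.015,0.015,0.015,0.015,0.015],
  "travel": [
    [0,0,-0.003],
    [0,0,-0.003],
    [0,0,-0.003],
    [0,0,-0.003],
    [0,0,0]
  ],
  "yaw": [0,0,0,0,0]
}}

```text
time_s: 9.72
position: [0.6303, 0.0592, 0.129]
tool_rot: [[0.794, 0.608, -0.001], [0.608, -0.794, 0.0], [-0.0, -0.0, -1.0]]
ft_force: [0.3, 0.1, -1.4]
grip_width: 0.025
gripper_force: 53.5
```

>>> {"fn": "jog_arm", "kwargs": {
  "hand": [0.015,0.015,0.015,0.015,0.015],
  "travel": [
    [0,0,-0.002],
    [0,0,-0.001],
    [0,0,-0.001],
    [0,0,-0.0005],
    [0,0,0]
  ],
  "yaw": [0,0,0,0,0]
}}

```text
time_s: 10.35
position: [0.6304, 0.0592, 0.1248]
tool_rot: [[0.794, 0.608, -0.0], [0.608, -0.794, 0.0], [0.0, -0.0, -1.0]]
ft_force: [-0.4, -1.3, -2.0]
grip_width: 0.0251
gripper_force: 53.5
```

>>> {"fn": "jog_arm", "kwargs": {
  "hand": [0.015,0.015,0.015,0.015,0.015],
  "travel": [
    [0,0,-0.0005],
    [0,0,0],
    [0,0,-0.0005],
    [0,0,0],
    [0,0,0]
  ],
  "yaw": [0,0,0,0,0]
}}

```text
time_s: 10.98
position: [0.6304, 0.0592, 0.1238]
tool_rot: [[0.794, 0.608, 0.0], [0.608, -0.794, -0.0], [0.0, 0.0, -1.0]]
ft_force: [-0.7, 0.5, -1.9]
grip_width: 0.0248
gripper_force: 53.5
```

>>> {"fn": "jog_arm", "kwargs": {
  "hand": [0.015,0.015,0.015,0.015,0.015],
  "travel": [
    [0,0,-0.0005],
    [0,0,0],
    [0,0,0],
    [0,0,0],
    [0,0,0]
  ],
  "yaw": [0,0,0,0,0]
}}

```text
time_s: 11.6
position: [0.6304, 0.0592, 0.1233]
tool_rot: [[0.794, 0.608, 0.0], [0.608, -0.794, 0.0], [0.0, 0.0, -1.0]]
ft_force: [-0.4, 0.4, -2.1]
grip_width: 0.025
gripper_force: 53.5
```

>>> {"fn": "jog_arm", "kwargs": {
  "hand": [0.015,0.015,0.015,0.015,0.015],
  "travel": [
    [0,0,-0.0005],
    [0,0,0],
    [0,0,-0.0003],
    [0,0,0],
    [0,0,0]
  ],
  "yaw": [0,0,0,0,0]
}}

```text
time_s: 12.22
position: [0.6304, 0.0592, 0.1226]
tool_rot: [[0.794, 0.608, 0.0], [0.608, -0.794, -0.0], [0.0, 0.0, -1.0]]
ft_force: [-0.4, -0.1, -2.6]
grip_width: 0.0251
gripper_force: 53.5
```

>>> {"fn": "jog_arm", "kwargs": {
  "hand": [0.015,0.015,0.015,0.015,0.015],
  "travel": [
    [0,0,-0.0003],
    [0,0,0],
    [0,0,-0.0003],
    [0,0,0],
    [0,0,0]
  ],
  "yaw": [0,0,0,0,0]
}}

```text
time_s: 12.85
position: [0.6304, 0.0592, 0.1219]
tool_rot: [[0.794, 0.608, 0.0], [0.608, -0.794, 0.0], [0.0, -0.0, -1.0]]
ft_force: [-0.6, -0.6, -1.4]
grip_width: 0.0249
gripper_force: 53.5
```

>>> {"fn": "jog_arm", "kwargs": {
  "hand": [0.015,0.015,0.015,0.015,0.015],
  "travel": [
    [0,0,-0.0003],
    [0,0,0],
    [0,0,0],
    [0,0,0],
    [0,0,0]
  ],
  "yaw": [0,0,0,0,0]
}}

```text
time_s: 13.48
position: [0.6304, 0.0592, 0.1216]
tool_rot: [[0.794, 0.608, 0.0], [0.608, -0.794, 0.0], [0.0, 0.0, -1.0]]
ft_force: [0.1, -0.3, -1.4]
grip_width: 0.025
gripper_force: 53.5
```

>>> {"fn": "jog_arm", "kwargs": {
  "hand": [0.015,0.015,0.015,0.015,0.015],
  "travel": [
    [0,0,-0.0005],
    [0,0,0],
    [0,0,-0.0004],
    [0,0,0],
    [0,0,0]
  ],
  "yaw": [0,0,0,0,0]
}}

```text
time_s: 14.1
position: [0.6305, 0.0592, 0.1213]
tool_rot: [[0.794, 0.608, 0.001], [0.608, -0.794, -0.0], [0.001, 0.0, -1.0]]
ft_force: [-2.2, -0.4, 5.8]
grip_width: 0.0252
gripper_force: 54.4
```

>>> {"fn": "jog_arm", "kwargs": {
  "hand": [0.015,0.015,0.015,0.015,0.015],
  "travel": [
    [0,0,-0.0005],
    [0,0,0],
    [0,0,-0.0004],
    [0,0,0],
    [0,0,0]
  ],
  "yaw": [0,0,0,0,0]
}}

```text
time_s: 14.72
position: [0.6305, 0.0592, 0.1212]
tool_rot: [[0.794, 0.608, 0.001], [0.608, -0.794, -0.0], [0.001, 0.001, -1.0]]
ft_force: [-3.6, 0.1, 10.6]
grip_width: 0.0251
gripper_force: 55.2
```

The shoulder is seated at TCP z = 0.1213, with vertical force at 10 N. I'll release it and lift clear.

>>> {"fn": "jog_arm", "kwargs": {
  "hand": [0.045,0.045,0.045,0.045,0.045],
  "travel": [
    [0,0,0.0005],
    [0,0,0],
    [0,0,0],
    [0,0,0],
    [0,0,0]
  ],
  "yaw": [0,0,0,0,0]
}}

```text
time_s: 15.35
position: [0.6304, 0.0592, 0.1202]
tool_rot: [[0.794, 0.608, -0.0], [0.608, -0.794, 0.0], [-0.0, -0.0, -1.0]]
ft_force: [-0.3, 0.4, -0.1]
grip_width: 0.0452
gripper_force: 0.0
```

>>> {"fn": "jog_arm", "kwargs": {
  "hand": [0.045,0.045,0.045,0.045,0.045],
  "travel": [
    [0,0,0.005],
    [0,0,0.015],
    [0,0,0.025],
    [0,0,0.025],
    [0,0,0]
  ],
  "yaw": [0,0,0,0,0]
}}

```text
time_s: 15.98
position: [0.6312, 0.0592, 0.1931]
tool_rot: [[0.794, 0.608, 0.005], [0.608, -0.794, -0.0], [0.004, 0.003, -1.0]]
ft_force: [-0.4, -0.7, 0.4]
grip_width: 0.0451
gripper_force: 0.0
```

```bash
python3 - <<'E'
from m import *
b=grab('scene','s4.png'); o=env.observe();P=o['position'];print(P,o['ft_force'],o['grip_width'])
u,v,w,h=290,240,80,60
cv2.imwrite('pics/c4.png',cv2.resize(b[v:v+h,u:u+w,::-1],(800,600),interpolation=cv2.INTER_CUBIC))
E
```

```text
[0.63059212 0.059175   0.19132507] [-0.1440432  -0.16449879 -1.2196175 ] 0.04505973289744575
```

View pics/c4.png

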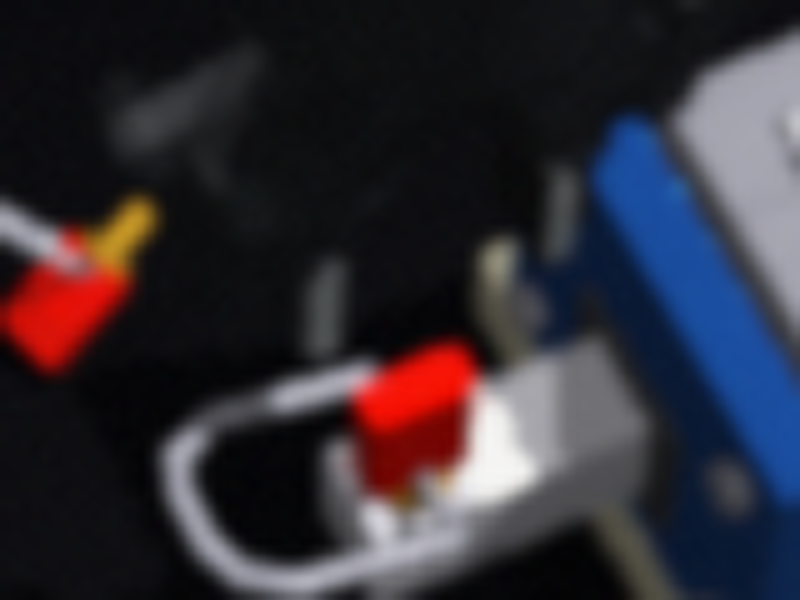

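The pin is seated and upright, its ring open and pointing out along the bar: tab at about scene (331,280), ring end at (308,288). Its grip tab is too tall for the gripper body to sit above it. So I'll keep the body outboard of the tab and press the cross bar down with the tip of the half-open inner finger.

>>> {"fn": "jog_arm", "kwargs": {
  "hand": [0.04,0.04,0.04,0.04,0.04],
  "travel": [
    [0.0237,-0.031,0],
    [0.0237,-0.031,0],
    [0,0,-0.03],
    [0,0,-0.02],
    [0,0,0]
  ],
  "yaw": [0,0,0,0,0]
}}

```text
time_s: 16.65
position: [0.6768, -0.0028, 0.1378]
tool_rot: [[0.794, 0.608, -0.005], [0.608, -0.794, 0.001], [-0.003, -0.004, -1.0]]
ft_force: [-0.0, -0.5, 0.2]
grip_width: 0.0403
gripper_force: 0.0
```

```bash
python3 - <<'E'
from m import *
b=grab('scene','s5.png'); o=env.observe();P=o['position'];print(P,o['ft_force'],o['grip_width'])
u,v,w,h=270,240,80,60
cv2.imwrite('pics/c5.png',cv2.resize(b[v:v+h,u:u+w,::-1],(800,600),interpolation=cv2.INTER_CUBIC))
E
```

```text
[ 0.6774614  -0.00274764  0.13946952] [0.29579077 0.30239389 0.33340891] 0.04034372568800083
```

View pics/c5.png

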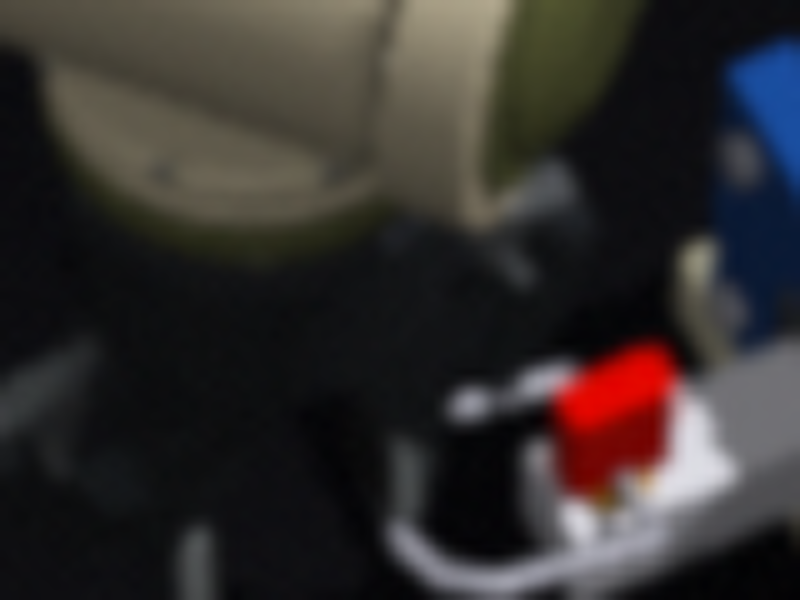

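The inner finger's tip is right above the ring's cross bar, at about scene (310,290). I'll press down along the ring's arc.

>>> {"fn": "jog_arm", "kwargs": {
  "hand": [0.04,0.04,0.04,0.04,0.04],
  "travel": [
    [0.0006,-0.0008,-0.0115],
    [0.0006,-0.0008,-0.0115],
    [-0.0012,0.0016,-0.014],
    [-0.0033,0.0043,-0.0133],
    [0,0,0]
  ],
  "yaw": [0,0,0,0,0]
}}

```text
time_s: 17.32
position: [0.6735, 0.0022, 0.0884]
tool_rot: [[0.793, 0.609, -0.003], [0.609, -0.793, 0.001], [-0.002, -0.003, -1.0]]
ft_force: [0.5, 0.1, 1.2]
grip_width: 0.0399
gripper_force: 0.1
```

>>> {"fn": "jog_arm", "kwargs": {
  "hand": [0.04,0.04,0.04,0.04,0.04],
  "travel": [
    [-0.0013,0.0018,-0.004],
    [-0.0014,0.0017,-0.0035],
    [-0.002,0.0026,-0.0035],
    [0,0,0],
    [0,0,0]
  ],
  "yaw": [0,0,0,0,0]
}}

```text
time_s: 17.95
position: [0.6708, 0.0078, 0.0805]
tool_rot: [[0.794, 0.608, 0.004], [0.608, -0.794, 0.0], [0.003, 0.002, -1.0]]
ft_force: [3.3, 1.3, 6.7]
grip_width: 0.0398
gripper_force: 0.1
```

```bash
python3 - <<'E'
from m import *
b=grab('scene','s6.png'); o=env.observe();P=o['position'];print(P,o['ft_force'],o['grip_width'])
u,v,w,h=270,240,80,60
cv2.imwrite('pics/c6.png',cv2.resize(b[v:v+h,u:u+w,::-1],(800,600),interpolation=cv2.INTER_CUBIC))
E
```

```text
[0.67083065 0.00781304 0.08056473] [ 3.21498962 -0.72173741  7.22809305] 0.040031011674744085
```

View pics/c6.png

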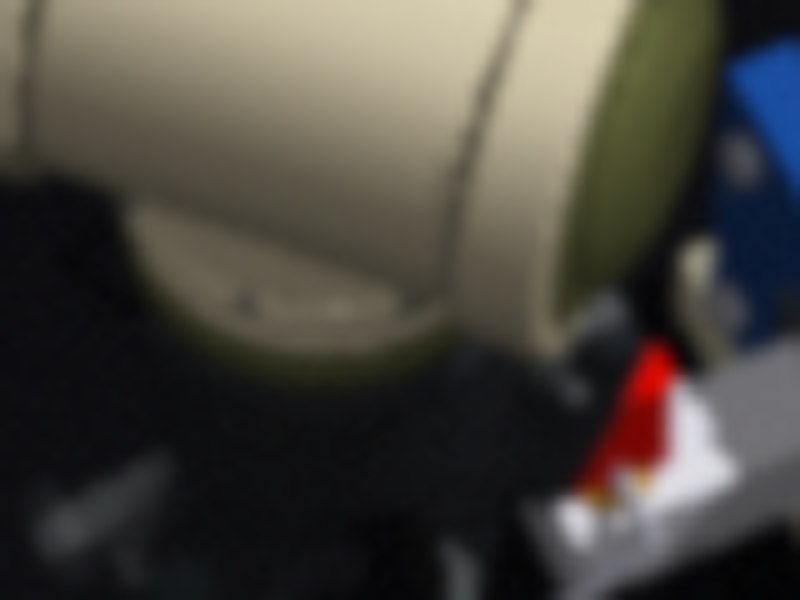

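```bash
python3 - <<'E'
from m import *
d=np.array([.608,-.794,0]); n=np.array([.794,.608,0])
for nm,P,pts in (('c5',np.array([.6772,-.0027,.1395]),[(580,200),(545,190),(530,280),(405,440),(405,515)]),('c6',np.array([.6708,.0078,.0805]),[(625,310),(605,310),(585,395),(460,560)])):
  for x,y in pts:
    o,r=ray('scene',270+(x+.5)/10-.5,240+(y+.5)/10-.5)
    for off in (-.011,.011):
      t=((P+off*n-o)@n)/(r@n); q=o+t*r; print(nm,x,y,off,'rel out %.1f up %.1f mm'%((q-P)@d*1000,(q[2]-P[2])*1000))
o=env.observe();print(o['q'],o['ft_force'],o['wrist_torque'])
E
```

```text
c5 580 200 -0.011 rel out -73.8 up 55.1 mm
c5 580 200 0.011 rel out -62.0 up 97.9 mm
c5 545 190 -0.011 rel out -65.6 up 65.2 mm
c5 545 190 0.011 rel out -54.1 up 107.6 mm
c5 530 280 -0.011 rel out -62.8 up 30.1 mm
c5 530 280 0.011 rel out -51.4 up 74.0 mm
c5 405 440 -0.011 rel out -33.6 up -17.9 mm
c5 405 440 0.011 rel out -23.6 up 28.2 mm
c5 405 515 -0.011 rel out -33.4 up -53.3 mm
c5 405 515 0.011 rel out -23.3 up -5.6 mm
c6 625 310 -0.011 rel out -73.0 up 61.0 mm
c6 625 310 0.011 rel out -60.6 up 106.3 mm
c6 605 310 -0.011 rel out -68.1 up 64.8 mm
c6 605 310 0.011 rel out -55.9 up 109.9 mm
c6 585 395 -0.011 rel out -64.2 up 29.5 mm
c6 585 395 0.011 rel out -52.2 up 76.2 mm
c6 460 560 -0.011 rel out -34.1 up -25.3 mm
c6 460 560 0.011 rel out -23.5 up 23.9 mm
[-9.43729125e+00  4.19651960e+01  6.64223177e+01  5.07993886e-02
  7.13924809e+01  4.31054453e+01] [ 3.21498962 -0.72173741  7.22809305] [ 0.41948882 -0.04701276 -0.1346189 ]
```

The knuckles reach 55–62 mm out and rest on the grip tab, which explains the 7 N. I'll back off upwards and turn 90°. Then I'll press with one wide-open finger, keeping the gripper body beside the tab on the robot's side.

>>> {"fn": "jog_arm", "kwargs": {
  "hand": [0.04,0.04,0.04,0.04,0.04],
  "travel": [
    [0,0,0.01],
    [0,0,0.03],
    [0,0,0.03],
    [0,0,0.03],
    [0,0,0]
  ],
  "yaw": [0,0,0,0,0.1745]
}}

```text
time_s: 18.62
position: [0.6704, 0.0075, 0.1822]
tool_rot: [[0.673, 0.739, 0.005], [0.739, -0.673, -0.001], [0.002, 0.004, -1.0]]
ft_force: [0.3, -0.0, -1.1]
grip_width: 0.04
gripper_force: 0.0
```

>>> {"fn": "jog_arm", "kwargs": {
  "hand": [0.04,0.04,0.04,0.04,0.04],
  "travel": [
    [-0.01,-0.004,0],
    [-0.01,-0.004,0],
    [-0.01,-0.004,0],
    [-0.01,-0.004,0],
    [-0.01,-0.004,0]
  ],
  "yaw": [0.1745,0.1745,0.1745,0.1745,0.1745]
}}

```text
time_s: 19.25
position: [0.6192, -0.0125, 0.1793]
tool_rot: [[-0.135, 0.991, -0.0], [0.991, 0.135, -0.0], [0.0, -0.0, -1.0]]
ft_force: [-0.2, 0.4, 0.1]
grip_width: 0.0399
gripper_force: 0.0
```

>>> {"fn": "jog_arm", "kwargs": {
  "hand": [0.076,0.076,0.076,0.076,0.076],
  "travel": [
    [0,0,0],
    [0,0,0],
    [0,0,0],
    [0,0,0],
    [0,0,0]
  ],
  "yaw": [0.1745,0.1745,0.1745,0,0]
}}

```text
time_s: 19.88
position: [0.6197, -0.0124, 0.1791]
tool_rot: [[-0.605, 0.796, -0.0], [0.796, 0.605, -0.0], [0.0, -0.0, -1.0]]
ft_force: [-0.7, -0.2, 0.2]
grip_width: 0.0758
gripper_force: 0.0
```

```bash
python3 - <<'E'
from m import *
b=grab('scene','s7.png'); o=env.observe();P=o['position'];R=o['tool_rot'];print(P,o['ft_force'],o['grip_width'],np.degrees(np.arctan2(R[1,1],R[0,1])))
r=P-[.6304,.0592,0]; print('c',r@[.608,-.794,0],'off',r@[-.794,-.608,0])
u,v,w,h=260,230,100,75
cv2.imwrite('pics/c7.png',cv2.resize(b[v:v+h,u:u+w,::-1],(800,600),interpolation=cv2.INTER_CUBIC))
E
```

```text
[ 0.61973339 -0.01238783  0.17909009] [-0.5570445  -0.90136633 -0.08084497] 0.07581084021652493 37.28910202519809
c 0.05035543696851849 off 0.05199468247334853
```

View pics/c7.png

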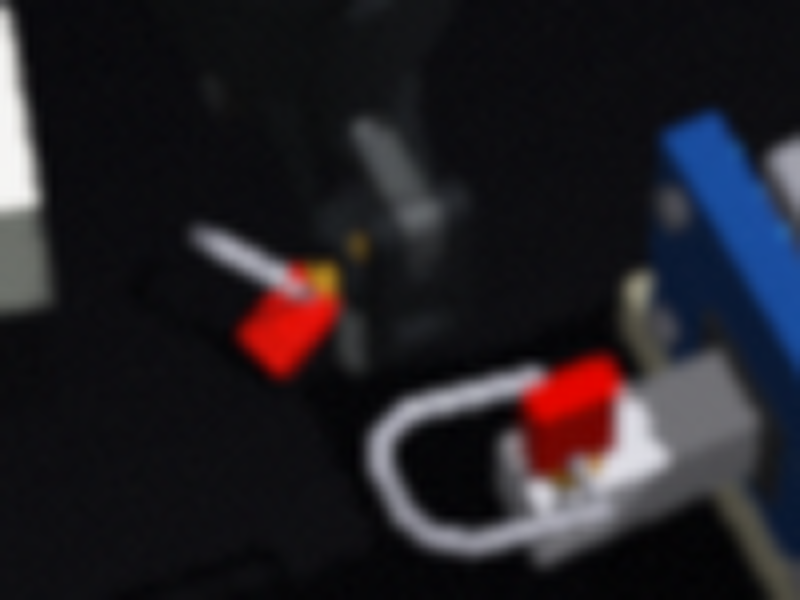

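The ring is back open and the pin is still seated. The inner finger's tip will come down over the cross bar near scene (307,287).

>>> {"fn": "jog_arm", "kwargs": {
  "hand": [0.076,0.076,0.076,0.076,0.076],
  "travel": [
    [0,0,-0.045],
    [0.0012,-0.0016,-0.025],
    [0,0,-0.014],
    [-0.0018,0.0024,-0.0137],
    [0,0,0]
  ],
  "yaw": [0,0,0,0,0]
}}

```text
time_s: 20.55
position: [0.6188, -0.0112, 0.0809]
tool_rot: [[-0.608, 0.794, -0.001], [0.794, 0.608, 0.0], [0.001, -0.001, -1.0]]
ft_force: [-0.7, 0.3, 1.8]
grip_width: 0.0761
gripper_force: 0.4
```

>>> {"fn": "jog_arm", "kwargs": {
  "hand": [0.076,0.076,0.076,0.076,0.076],
  "travel": [
    [-0.0015,0.002,-0.004],
    [-0.0021,0.0028,-0.004],
    [-0.002,0.0026,-0.003],
    [0,0,0],
    [0,0,0]
  ],
  "yaw": [0,0,0,0,0]
}}

```text
time_s: 21.18
position: [0.6136, -0.0043, 0.0704]
tool_rot: [[-0.608, 0.794, 0.0], [0.794, 0.608, -0.0], [-0.0, 0.0, -1.0]]
ft_force: [-0.6, -0.0, 0.3]
grip_width: 0.0757
gripper_force: 0.3
```

>>> {"fn": "jog_arm", "kwargs": {
  "hand": [0.076,0.076,0.076,0.076,0.076],
  "travel": [
    [-0.0015,0.002,-0.003],
    [-0.0015,0.002,-0.003],
    [0,0,-0.002],
    [0,0,-0.002],
    [0,0,0]
  ],
  "yaw": [0,0,0,0,0]
}}

```text
time_s: 21.8
position: [0.6109, 0.0013, 0.0616]
tool_rot: [[-0.609, 0.793, 0.002], [0.793, 0.609, 0.002], [0.0, 0.003, -1.0]]
ft_force: [-2.2, 8.2, 12.2]
grip_width: 0.0761
gripper_force: 6.5
```

```bash
python3 - <<'E'
from m import *
b=grab('scene','s8.png'); o=env.observe();P=o['position'];print(P,o['ft_force'],o['gripper_force'])
u,v,w,h=280,240,80,60
cv2.imwrite('pics/c8.png',cv2.resize(b[v:v+h,u:u+w,::-1],(800,600),interpolation=cv2.INTER_CUBIC))
E
```

```text
[0.61094364 0.00126337 0.06163174] [-3.2068934   7.58663186 12.13429647] 6.468842513859272
```

View pics/c8.png

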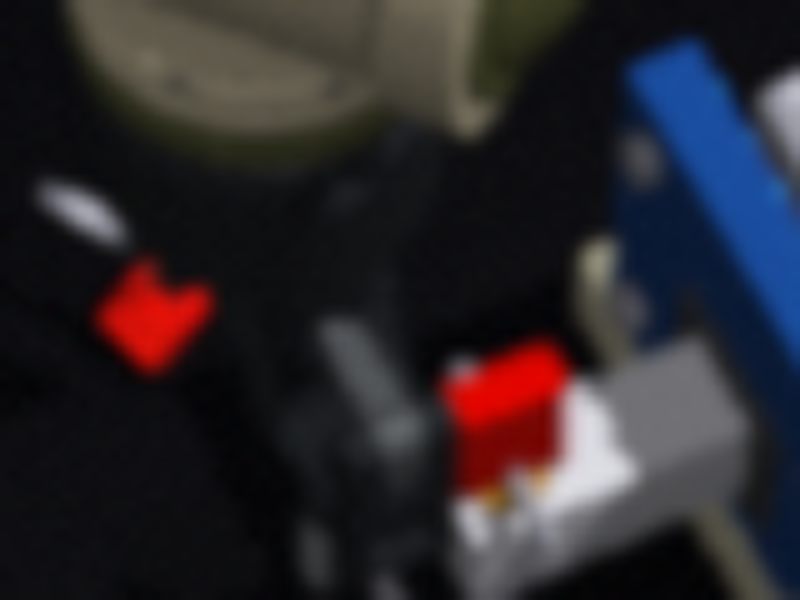

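Force on the tool points along the ring's legs: the cross bar is past over-centre, at about 57–59°, and friction holds it under the tip. I'll ease the tip inwards and slightly up so the spring can snap the ring shut.

>>> {"fn": "jog_arm", "kwargs": {
  "hand": [0.076,0.076,0.076,0.076,0.076],
  "travel": [
    [-0.0012,0.0016,0.0005],
    [-0.0012,0.0016,0.0005],
    [0,0,0.001],
    [0,0,0.001],
    [0,0,0]
  ],
  "yaw": [0,0,0,0,0]
}}

```text
time_s: 22.48
position: [0.6081, 0.0027, 0.0631]
tool_rot: [[-0.608, 0.794, -0.0], [0.794, 0.608, -0.0], [0.0, -0.0, -1.0]]
ft_force: [-0.3, 0.2, 0.2]
grip_width: 0.0759
gripper_force: 0.0
```

>>> {"fn": "jog_arm", "kwargs": {
  "hand": [0.076,0.076,0.076,0.076,0.076],
  "travel": [
    [0.003,-0.004,0.005],
    [0,0,0.03],
    [0,0,0.04],
    [0,0,0.04],
    [-0.02,-0.015,0.02]
  ],
  "yaw": [0,0,0,0,0]
}}

```text
time_s: 23.1
position: [0.5922, -0.0161, 0.2008]
tool_rot: [[-0.609, 0.793, 0.004], [0.793, 0.609, -0.001], [-0.003, 0.003, -1.0]]
ft_force: [-0.1, 0.1, 0.1]
grip_width: 0.076
gripper_force: 0.0
```

>>> {"fn": "jog_arm", "kwargs": {
  "hand": [0.076,0.076,0.076,0.076,0.076],
  "travel": [
    [-0.03,-0.04,0.01],
    [-0.03,-0.04,0.01],
    [-0.02,-0.03,0],
    [0,0,0],
    [0,0,0]
  ],
  "yaw": [0,0,0,0,0]
}}

```text
time_s: 23.72
position: [0.5115, -0.126, 0.2186]
tool_rot: [[-0.608, 0.794, 0.0], [0.794, 0.608, 0.0], [-0.0, 0.0, -1.0]]
ft_force: [0.4, 0.5, 0.1]
grip_width: 0.0764
gripper_force: 0.0
```

```bash
python3 - <<'E'
from m import *
b=grab('scene','s9.png'); a=grab('top','t9.png'); o=env.observe();print(o['position'],o['ft_force'])
cr=lambda i,u,v,w=80,h=60: cv2.resize(i[v:v+h,u:u+w,::-1],(400,300),interpolation=cv2.INTER_CUBIC)
cv2.imwrite('pics/c9.png',np.hstack([cr(b,290,250),cr(a,255,150)]))
E
```

```text
[ 0.51165239 -0.12542666  0.21832745] [-0.52548255  0.15585838 -0.1452784 ]
```

View pics/c9.png

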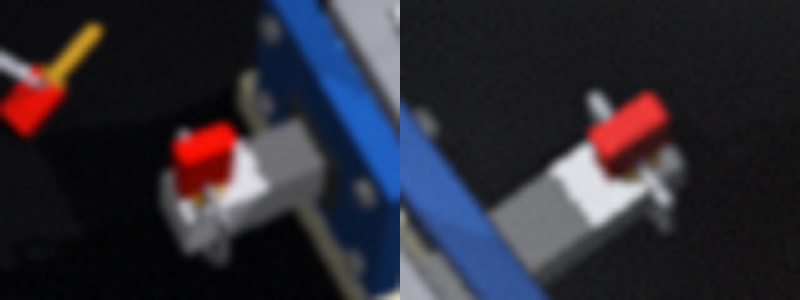

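The ring hangs down, but a grey spot at the bar's end (about top (311,182), scene (325,288)) has to be checked against the locked and part-closed positions.

```bash
python3 - <<'E'
from m import *
P0=np.array([.6304,.0592,0]); d=np.array([.608,-.794,0]); n=np.array([.794,.608,0])
for th in (45,60,75,90):
  t=np.radians(th)
  print(th,[(k,l,y,np.round(proj(k,P0+d*l*np.cos(t)+n*y+np.array([0,0,.099-l*np.sin(t)])),1).tolist()) for k in('top','scene') for l,y in((.055,0),(.045,-.018),(.045,.018),(.03,.022),(.03,-.022))])
E
python3 - <<'E'
import cv2,numpy as np
b=cv2.imread('pics/s9.png');a=cv2.imread('pics/t9.png')
f=lambda i,u,v:cv2.convertScaleAbs(cv2.resize(i[v:v+30,u:u+40],(400,300),interpolation=cv2.INTER_CUBIC),alpha=1.6,beta=20)
cv2.imwrite('pics/c10.png',np.hstack([f(b,310,270),f(a,285,162)]))
E
```

```text
45 [('top', 0.055, 0, [318.7, 173.5]), ('top', 0.045, -0.018, [321.5, 182.4]), ('top', 0.045, 0.018, [309.6, 167.0]), ('top', 0.03, 0.022, [303.4, 167.0]), ('top', 0.03, -0.022, [318.1, 186.1]), ('scene', 0.055, 0, [314.4, 299.6]), ('scene', 0.045, -0.018, [313.8, 290.4]), ('scene', 0.045, 0.018, [320.8, 303.6]), ('scene', 0.03, 0.022, [326.0, 301.1]), ('scene', 0.03, -0.022, [317.4, 285.0])]
60 [('top', 0.055, 0, [313.7, 178.3]), ('top', 0.045, -0.018, [317.3, 186.4]), ('top', 0.045, 0.018, [305.6, 171.0]), ('top', 0.03, 0.022, [300.7, 169.7]), ('top', 0.03, -0.022, [315.3, 188.8]), ('scene', 0.055, 0, [319.0, 299.3]), ('scene', 0.045, -0.018, [317.6, 290.3]), ('scene', 0.045, 0.018, [324.5, 303.3]), ('scene', 0.03, 0.022, [328.5, 300.9]), ('scene', 0.03, -0.022, [319.8, 285.0])]
75 [('top', 0.055, 0, [307.9, 183.3]), ('top', 0.045, -0.018, [312.5, 190.5]), ('top', 0.045, 0.018, [300.8, 175.1]), ('top', 0.03, 0.022, [297.5, 172.5]), ('top', 0.03, -0.022, [312.0, 191.5]), ('scene', 0.055, 0, [324.2, 298.1]), ('scene', 0.045, -0.018, [321.8, 289.4]), ('scene', 0.045, 0.018, [328.8, 302.3]), ('scene', 0.03, 0.022, [331.4, 300.3]), ('scene', 0.03, -0.022, [322.7, 284.4])]
90 [('top', 0.055, 0, [301.7, 188.0]), ('top', 0.045, -0.018, [307.4, 194.4]), ('top', 0.045, 0.018, [295.7, 179.0]), ('top', 0.03, 0.022, [294.1, 175.1]), ('top', 0.03, -0.022, [308.6, 194.2]), ('scene', 0.055, 0, [329.8, 296.1]), ('scene', 0.045, -0.018, [326.4, 287.7]), ('scene', 0.045, 0.018, [333.5, 300.6]), ('scene', 0.03, 0.022, [334.5, 299.1]), ('scene', 0.03, -0.022, [325.8, 283.3])]
```

View pics/c10.png

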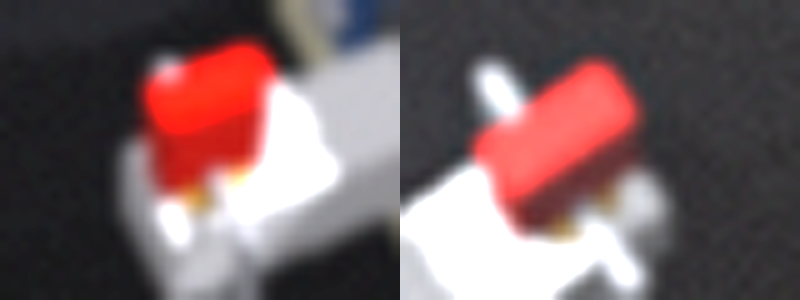

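The grey spot is the bar's end corner in the tab's shadow. The ring's legs appear at top (308,194) and scene (333,300), matching the locked straight-down position (308.6,194.2 and 333.5,300.6) and not a 75° one. I'm handing the job in.

```bash
python3 -c "
from rig import env
print(env.close_job())"
```

```text
the job is handed in; nothing more can be done
None
```

The linchpin is seated in the tie bar's hole with its ring locked under the tip, the gripper is clear of everything, and I handed the job in at about 24 s; the hand-in gave no verdict.

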